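Stand the tipped dye bottle back up in its lane

TASK

One dye bottle in the tray has tipped over. Stand it upright on its base again on the cardboard-lined lane, in the gap between the round bottle and the jar and in line with them; set it down rather than drop it, and leave the other things standing where they are.

Things in the scene. Friction and masses are not known exactly. Their poses are not given: they have to be found in the camera images.
- tray: fixed grey tray, board 8 mm thick (things on it rest at z = 8 mm), 400 mm long along y, from x = -58 to +167 mm. Origin on the table plane under the middle of the lane. The lane: brown cardboard strip along y, x from -48 to +48 mm. Wooden fence 30 mm high on the lane's -x (robot) side, inner face at x = -48 mm; wooden ends 20 mm high at y = +-196 mm; no rim at +x.
- dye_bottle: white square bottle, paper label, black cap: body 46 x 46 x 108 mm, neck 24 mm diameter, cap 30 mm diameter from 126 to 150 mm above the base. Origin at the centre of its base, z axis towards the cap. It starts lying on a flat side on the tray, base in the lane's gap, cap pointing away from the robot (within about 20 degrees of the tray's +x). 0.19 to 0.35 kg.
- round_bottle: standing neighbour in the lane: round white bottle, 48 mm in diameter, 125 mm high; origin at the centre of its base. It stands about 105 mm to one side of the lane's middle; the jar stands on the other side (they may be swapped).
- jar: standing neighbour in the lane: wide glass jar with a white lid, 54 mm in diameter, 95 mm high; origin at the centre of its base.
- tumbler: bystander on the table beyond the +y end of the tray: open blue plastic tumbler, 72 mm in diameter at the rim, 100 mm high; origin at the centre of its base.
- glove_carton: bystander on the table beyond the -y end of the tray: white carton of gloves with a blue patch 120 x 230 x 70 mm (x, y, z of its own frame, long side roughly along the tray's x axis); origin at the centre of its underside.
Not all that is in view belongs to the job. Leave any turquoise or yellow look-alike of the dye_bottle alone.

How it is judged:
By the outcome, as a careful person would: the job done as asked, in the order asked, and still so for the second after the job is handed in, with the robot touching nothing.
It also fails if it takes over 48 s, if anything falls off the work surface, if the arm or the gripper's body presses on something with over 40 N, if the wrist force passes 120 N, or if a joint passes its speed limit or range.

ROBOT

A 7-joint arm with a two-finger parallel gripper is mounted at the origin on the work surface. World frame = base frame: x ahead of the robot, y to its left, z up, the work surface at z = 0. Lengths are in m, angles in rad, forces in N, time in s.
With the tool pointing down it reaches from about 0.425 to 0.925 m from the base axis. Payload 6.8 kg.
Tool frame: the origin (TCP) lies between the finger pads; the fingertips stand r.tips_ahead ahead of it and the grasp point (between the pads) lies 5 mm behind it (r.tips_ahead is the distance from the TCP to the fingertips, in m); z points along the fingers, y is the line along which they close (so a half turn about z gives the same grasp; the last joint's range is limited). The gripper opens to 85 mm and grips with 20 to 120 N. Pads are 22 mm wide; open, the fingers measure 114 mm over their backs; the gripper's body (76 mm by 85 mm) begins 54 mm behind the grasp point. The pads swing forward as they close: fully open they stand 13 mm farther back than shut.
Start: joints at [-1.368, 0.477, 0.022, 1.555, -0.011, 1.109, -0.083], TCP at [0.206, 0.643, 0.215] pointing down, gripper open.
Joint ranges: [-2.96, 2.96], [-0.34, 2.1], [-1.41, 1.46], [0.24, 2.44], [-1.37, 4.51], [0.17, 1.92], [-2.96, 2.96]. Speed limits (rad/s): [2.39, 2.39, 3.14, 3.14, 3.14, 3.14, 3.14].

INTERFACE

Orientations are given as a rotation vector (axis times angle).
In Python, from bench import r gives the robot as it stands.
- The arm moves only by the tool move_arm, never from a script. Its argument "rows" is one flat list of numbers, 4 for each row, row after row: the shift along the tool's x, y, z in cm, then the turn about the tool's z in degrees. In form: [tx, ty, tz, twist, tx, ty, tz, twist, ...]. A call has 1 to 10 rows; each row is the pose to reach, as a shift and turn from the pose commanded when the call began, along the tool's axes at that moment; what a row does not reach only later rows make up. A row lasts 1/8 s, in which the tool goes at most 62.5 mm and 10.7 degrees, less where a joint would pass 70% of its speed; a pose out of reach is approached as far as the arm can. A call with a gripper value outside its range is refused whole. "fingers" is the opening, from 0 (shut) to 1 (fully open), set as the call begins (left out, the last holds). The fingers move at their own pace and stop on an object; "newtons" is the grip in N (left out, the last holds). Time passes only in rows, so rows that repeat a pose let the fingers close. It gives the time, the measured TCP pose, the force, the opening and the grip force at its end, in the units of the state.
- r.get_obs(): the state, without advancing time (a new reading comes with each control period).
- r.grab_frame(name): name is "scene" or "top" or "wrist"; returns the picture (420x560x3 uint8, blue, green, red); there is no depth.
- r.camera_params(name): a dict with "fx", "fy", "cx", "cy" (pixels), "world_from_camera" (4x4, takes a point from camera to world coordinates). Camera axes: x right, y down, z forward; pixel columns grow to the right and rows downward; lengths in m; the calibration is good to about 2 mm. A picture is of the moment at which its call begins: read the wrist's pose just before it. camera_params takes no time and is no camera call; for the wrist camera it gives the pose at the moment of the call.
- r.hand_in(): hands the job in; it is judged then, once.
The state is a dict: "clock": time; "joints": joint angles; "qvel": joint speeds; "tau": joint torques, N m; "tcp_pos": TCP position; "orientation": TCP orientation; "contact_force": force on the tool from outside, world axes, zero at the start; "moment": the same for the moment, N m; "grip_width": finger opening in m; "gripper_force": force on a finger pad.
Only numpy, scipy, OpenCV 4.12 (cv2) and the standard library are available. Lean on these libraries where they do the work, as an engineer would, in place of code of your own. Each camera call takes 0.05 s, during which the arm holds its last target. There are 200 camera calls.

## Working session

There is one attempt and no reset: what is moved stays moved. The work goes in short steps, Python scripts to look and compute and a tool call to move; the robot and the scene stay as the last step left them, time stands still between calls to the robot, and variables do not carry over. Pictures are saved under pics/ and viewed, at most 10 in all, crops included, and the job is handed in when it is done.

Besides the shell and the picture viewer there is one more tool, called after "Request:" in YAML: its name, and indented under it one key for each argument. move_arm: Moves the arm, as the interface text tells. Its arguments: {"type":"object","properties":{"rows":{"type":"array"},"fingers":{"type":"number"},"newtons":{"type":"number"}},"required":["rows"]}

```bash
mkdir -p pics; python3 - <<'E'
from bench import r
import cv2,numpy as np
np.set_printoptions(precision=4,suppress=True)
for n in("scene","top"):
    cv2.imwrite(f"pics/{n}0.png",r.grab_frame(n)); p=r.camera_params(n); print(n,p)
o=r.get_obs(); print(o,r.tips_ahead)
E
```

```text
scene {'fx': 402.02468602139743, 'fy': 402.02468602139743, 'cx': 276.4986879702213, 'cy': 206.79643205022833, 'world_from_camera': array([[ 0.432 ,  0.7477, -0.5042,  1.204 ],
       [ 0.9018, -0.3654,  0.2308, -0.2394],
       [-0.0116, -0.5544, -0.8321,  1.0102],
       [ 0.    ,  0.    ,  0.    ,  1.    ]])}
top {'fx': 390.2163318865686, 'fy': 390.2163318865686, 'cx': 281.89187374809126, 'cy': 216.56905312030048, 'world_from_camera': array([[ 0.0174, -0.9972,  0.0733,  0.5473],
       [-0.9998, -0.0174,  0.0007, -0.0029],
       [ 0.0006, -0.0733, -0.9973,  1.1782],
       [ 0.    ,  0.    ,  0.    ,  1.    ]])}
{'clock': 0.1, 'joints': array([-1.3681,  0.4778,  0.0224,  1.5564, -0.0115,  1.1093, -0.0831]), 'qvel': array([ 0.0001, -0.0029, -0.0011, -0.0013, -0.0013,  0.0021, -0.0018]), 'tau': array([  0.0051, -59.7758,   1.614 , -28.1953,   0.0128,   0.005 ,
         0.    ]), 'tcp_pos': array([0.2063, 0.6421, 0.2141]), 'orientation': array([-0.4862, -3.1036,  0.0027]), 'contact_force': array([ 0.1325, -0.5425,  0.2739]), 'moment': array([-0.0004, -0.006 , -0.0188]), 'gripper_force': 0.0, 'grip_width': 0.08493560912065047} 0.014
```

View pics/scene0.png

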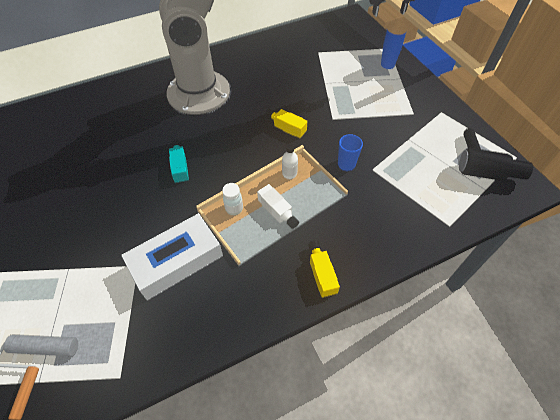

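View pics/top0.png

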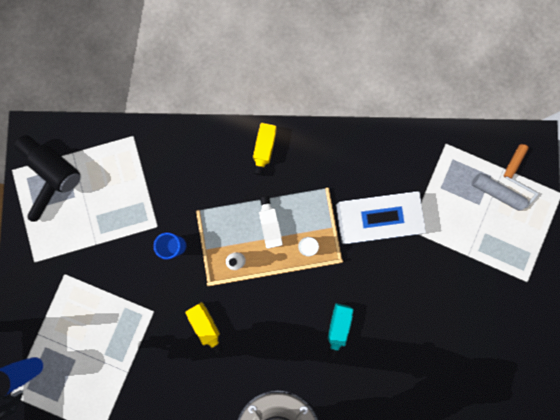

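The only white square bottle with a black cap is in the tray at scene (275,203) and top (270,222). The yellow bottles at top (265,145) and (202,325) and the turquoise one at (340,325) are look-alikes, so I'll leave them alone. I'll confirm with an enlarged crop.

```bash
python3 - <<'E'
import cv2
a=cv2.imread("pics/top0.png")[180:290,190:350]; cv2.imwrite("pics/topc.png",cv2.resize(a,None,fx=5,fy=5,interpolation=cv2.INTER_CUBIC))
a=cv2.imread("pics/scene0.png")[140:270,190:350]; cv2.imwrite("pics/scenec.png",cv2.resize(a,None,fx=4.5,fy=4.5,interpolation=cv2.INTER_CUBIC))
E
```

```text
(no output)
```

View pics/topc.png

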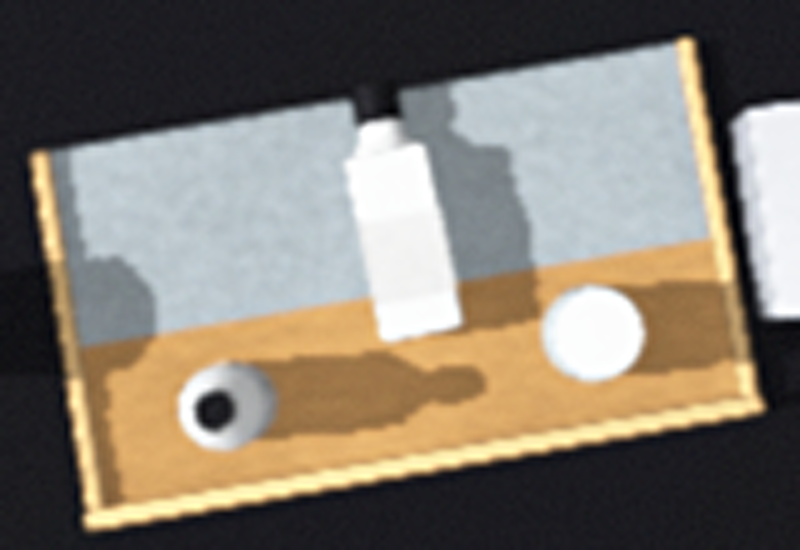

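View pics/scenec.png

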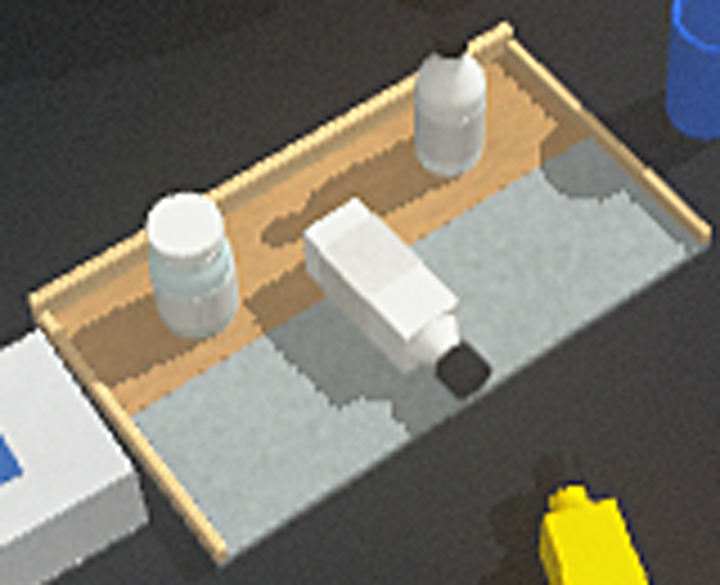

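The crop confirms it. The white square bottle lies with its base at crop px (422,333) and its black cap at (376,103), pointing +x. The round bottle is on the +y side (215,410) and the jar on the -y side (593,333).

```bash
cat > h.py <<'E'
from bench import r
import numpy as np
from scipy.spatial.transform import Rotation as R
np.set_printoptions(precision=4,suppress=True)
P={n:r.camera_params(n) for n in("scene","top")}
def full(n,u,v): # crop px -> full px
    return (u/5+190-.4,v/5+180-.4) if n=="top" else (u/4.5+190-.4,v/4.5+140-.4)
def plane(n,u,v,z,p=None):
    p=p or P[n]; T=p["world_from_camera"]; d=T[:3,:3]@[(u-p["cx"])/p["fx"],(v-p["cy"])/p["fy"],1]
    return (T[:3,3]+d*(z-T[2,3])/d[2])[:2]
def proj(X,p):
    T=p["world_from_camera"]; c=T[:3,:3].T@(np.asarray(X)-T[:3,3]); return np.array([p["fx"]*c[0]/c[2]+p["cx"],p["fy"]*c[1]/c[2]+p["cy"]])
def tool(o): return o["tcp_pos"],R.from_rotvec(o["orientation"])
E
python3 - <<'E'
from h import *
from scipy.optimize import least_squares
q=lambda n,u,v,z:plane(n,*full(n,u,v),z)
# tray
pts=[("top",85,528,.03,-.058,.2),("top",765,408,.03,-.058,-.2),("top",32,152,.02,.167,.2),("top",693,40,.02,.167,-.2),
 ("top",80,347,.008,.048,None),("top",718,240,.008,.048,None),("scene",130,412,.008,.048,None),("scene",585,140,.008,.048,None)]
W=[q(*p[:4]) for p in pts]
def res(s):
    c,S=np.cos(s[2]),np.sin(s[2]);e=[]
    for w,p in zip(W,pts):
        d=w-s[:2];e.append(c*d[0]+S*d[1]-p[4])
        if p[5] is not None:e.append(-S*d[0]+c*d[1]-p[5])
    return e
s=least_squares(res,[.5,0,0]).x;print("tray",s,np.degrees(s[2]));print(np.array(res(s))*1e3)
c,S=np.cos(s[2]),np.sin(s[2]);A=np.array([[c,S],[-S,c]])
for n,w in [("jar",q("top",593,333,.103)),("jarS",q("scene",187,222,.103)),("round",q("top",215,410,.133)),("roundS",q("scene",451,48,.131))]:print(n,w,A@(w-s[:2]))
# bottle: (x,y,yaw) corners
b=[("top",382,340,0,.023,.054),("top",463,327,0,-.023,.054),("top",347,163,.108,.023,.054),("top",425,142,.108,-.023,.054),
("scene",307,237,0,-.023,.054),("scene",355,198,0,.023,.054),("scene",458,302,.108,.023,.054),("scene",400,337,.108,-.023,.054),("scene",412,370,.108,-.023,.008)]
def rb(t):
    c,S=np.cos(t[2]),np.sin(t[2]);e=[]
    for n,u,v,a,w,z in b:
        e+=list(proj([t[0]+c*a-S*w,t[1]+S*a+c*w,z],P[n])-full(n,u,v))
    return e
f=least_squares(rb,[.55,0,0]);t=f.x;print("bottle",t,np.degrees(t[2]),"tray",A@(t[:2]-s[:2]));print(f.fun)
cap=t[:2]+.138*np.array([np.cos(t[2]),np.sin(t[2])]);print("cap",cap,A@(cap-s[:2]))
p,o=tool(r.get_obs());print(p);print(o.as_matrix())
for yaw in (t[2],t[2]+np.pi):
  pass
tx=o.as_matrix()[:,0];print("tool x ang",np.degrees(np.arctan2(tx[1],tx[0])))
E
```

```text
tray [0.5205 0.0264 0.1855] 10.62864832601633
[ 1.0094  1.1983  3.1114 -1.739  -0.2051  0.3584  0.1605  0.1823 -0.1568
 -0.9674 -2.7048 -0.2473]
jar [ 0.5459 -0.0759] [ 0.0061 -0.1052]
jarS [ 0.5443 -0.0758] [ 0.0046 -0.1048]
round [0.5015 0.1269] [-0.0001  0.1023]
roundS [0.5106 0.1243] [0.0083 0.0981]
bottle [0.5433 0.0189 0.2316] 13.267737114591226 tray [ 0.021  -0.0115]
[ 0.2012  0.599  -0.345  -0.2147 -0.6306 -0.6206 -0.6787  0.2132 -1.5219
 -1.1703  0.1114 -0.4484  0.6078 -0.2001  1.0067  0.621  -1.5744  1.7674]
cap [0.6776 0.0506] [ 0.1588 -0.0052]
[0.2063 0.6421 0.2141]
[[-0.9521  0.3058 -0.0004]
 [ 0.3058  0.9521 -0.0017]
 [-0.0001 -0.0017 -1.    ]]
tool x ang 162.19217864893602
```

```bash
cat >> h.py <<'E'
def go(x,y,z,yaw=None):
    p,o=tool(r.get_obs()); d=o.inv().apply(np.array([x,y,z])-p)*100
    tw=0
    if yaw is not None:
        tx=o.as_matrix()[:,0]; tw=-(np.degrees(yaw)-np.degrees(np.arctan2(tx[1],tx[0])));tw=(tw+90)%180-90
    print("shift cm",d.round(2),"twist",round(tw,1))
E
python3 -c "
from h import *
go(.6776,.0506,.20,.2316)"
```

```text
shift cm [-62.97 -41.9    1.49] twist -31.1
```

Request:
move_arm:
  rows: [-5,-3.3,0.1,-3,-10,-6.7,0.2,-6,-15,-10,0.4,-9,-20,-13.3,0.5,-12,-25,-16.7,0.6,-15,-30,-20,0.7,-18,-35,-23.3,0.8,-20,-40,-26.7,1,-22,-45,-30,1.1,-24,-50,-33.3,1.2,-26]
  fingers: 1
  newtons: 20

```text
clock: 1.35
tcp_pos: [0.5814, 0.1711, 0.2027]
orientation: [0.227, -3.133, -0.0]
contact_force: [0.9, 0.8, 0.1]
grip_width: 0.0855
gripper_force: 0.0
```

```bash
python3 -c "
from h import *
go(.6776,.0506,.20,.2316)"
```

```text
shift cm [ -7.79 -13.31   0.27] twist -5.0
```

Request:
move_arm:
  rows: [-3,-5,0.2,-2,-6,-8,0.3,-4,-7.8,-10,0.3,-5,-7.8,-10,0.3,-5,-7.8,-10,0.3,-5]

```text
clock: 1.98
tcp_pos: [0.6712, 0.0858, 0.1995]
orientation: [0.362, -3.119, -0.001]
contact_force: [-0.8, 0.4, 0.3]
grip_width: 0.0854
gripper_force: 0.0
```

```bash
python3 -c "
from h import *
import cv2
go(.6776,.0506,.20,.2316)
p=r.camera_params('wrist');im=r.grab_frame('wrist');cv2.imwrite('pics/w1.png',im)
print(p)"
```

```text
shift cm [ 0.18 -3.57 -0.06] twist -0.0
{'fx': 369.415443674268, 'fy': 369.415443674268, 'cx': 282.22632801446383, 'cy': 215.71928705828148, 'world_from_camera': array([[-0.2275,  0.9318,  0.283 ,  0.5992],
       [ 0.9738,  0.2175,  0.0668,  0.0676],
       [ 0.0007,  0.2908, -0.9568,  0.3575],
       [ 0.    ,  0.    ,  0.    ,  1.    ]])}
```

View pics/w1.png

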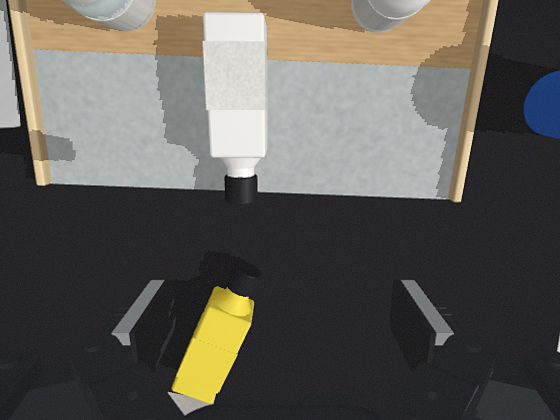

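The wrist view shows the bottle's label face from (205,12)-(264,13) to (210,157)-(265,157), with the cap at (241,189). A yellow look-alike has its cap near (242,280), so I'll check the clearance to it.

```bash
python3 -c "
from h import *
p=r.camera_params('wrist')
for u,v,z in [(205,12,.054),(264,13,.054),(210,157,.054),(265,157,.054),(225,188,.031),(257,188,.031),(241,201,.031),(241,175,.031),(242,272,.031),(255,300,.04),(172,392,.046)]: print(u,v,plane('',u,v,z,p))
go(.6776,.0506,.20,.2316)"
```

```text
205 12 [ 0.5494 -0.0018]
264 13 [0.5401 0.0406]
210 157 [0.6535 0.0202]
265 157 [0.6432 0.0641]
225 188 [0.6821 0.0346]
257 188 [0.6755 0.0628]
241 201 [0.6907 0.0511]
241 175 [0.6672 0.0464]
242 272 [0.7602 0.066 ]
255 300 [0.782  0.0841]
172 392 [0.9023 0.0226]
shift cm [ 0.19 -3.62 -0.04] twist 0.0
```

```bash
python3 -c "
from h import *
go(.679,.049,.03,.223)"
```

```text
shift cm [ 0.08 -3.82 16.96] twist 0.5
```

Request:
move_arm:
  rows: [0.1,-3.8,2,0.5,0.1,-3.8,6,0.5,0.1,-3.8,10,0.5,0.1,-3.8,13,0.5,0.1,-3.8,15.5,0.5,0.1,-3.8,17,0.5,0.1,-3.8,17,0.5]

```text
clock: 2.9
tcp_pos: [0.6788, 0.0484, 0.0292]
orientation: [0.349, -3.12, -0.0]
contact_force: [0.2, -0.5, 0.4]
grip_width: 0.0853
gripper_force: 0.0
```

Request:
move_arm:
  rows: [0,0,0,0,0,0,0,0,0,0,0,0,0,0,0,0,0,0,0,0,0,0,0,0]
  fingers: 0.2
  newtons: 20

```text
clock: 3.65
tcp_pos: [0.6798, 0.0476, 0.03]
orientation: [0.347, -3.122, -0.0]
contact_force: [0.2, -0.7, -0.5]
grip_width: 0.0169
gripper_force: 0.0
```

```bash
python3 -c "
from h import *
import cv2
im=r.grab_frame('wrist');s=r.grab_frame('scene')[140:270,190:350];s=cv2.resize(s,None,fx=2.6,fy=2.6,interpolation=cv2.INTER_CUBIC)
c=np.zeros((420,800,3),np.uint8);c[:,:380]=im[:,90:470];c[:338,384:]=s;cv2.imwrite('pics/c1.png',c)
print(r.get_obs()['grip_width'],r.get_obs()['gripper_force'])"
```

```text
0.01692003465508087 0.0
```

View pics/c1.png

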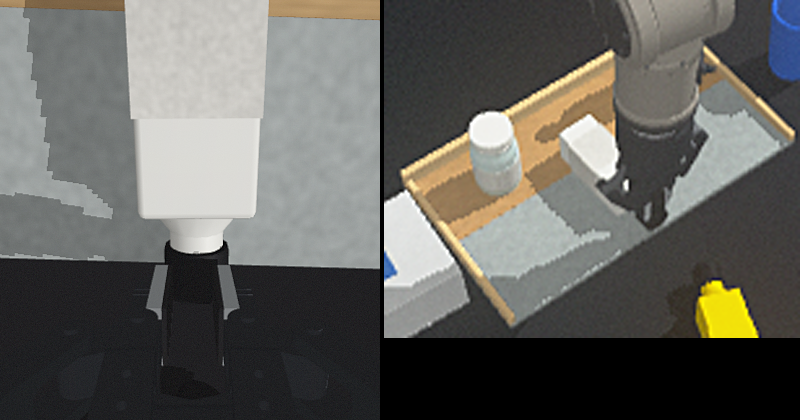

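```bash
python3 -c "
from h import *
import cv2
p=r.camera_params('wrist')
for u,v in [(227,214),(347,214)]: print(plane('',u,v,.054,p))
a=np.array([.9763,.2164]);b=np.array([.5448,.0194])
for l,z in [(108,.054),(126,.046),(150,.046),(150,.031),(138,.046)]: print(l,z,proj([*(b+a*l/1e3),z],p))
o=r.get_obs();t,R0=tool(o)
for y in(-.0085,.0085):
  for z in (-.02,.0,.014): print(y,z,proj(t+R0.apply([0,y,z]),p))
im=cv2.imread('pics/c1.png')[230:390,100:280].astype(float);im=np.clip(255*(im/255)**.45,0,255).astype(np.uint8)
cv2.imwrite('pics/c2.png',cv2.resize(im,None,fx=3.5,fy=3.5,interpolation=cv2.INTER_CUBIC))"
```

```text
[0.6512 0.0186]
[0.6412 0.0629]
108 0.054 [289.8269 225.0034]
126 0.046 [289.1024 259.9217]
150 0.046 [288.6905 310.6658]
150 0.031 [288.163 293.675]
138 0.046 [288.8919 285.8579]
-0.0085 -0.02 [264.6648 290.0535]
-0.0085 0.0 [266.6125 269.3441]
-0.0085 0.014 [267.7377 257.3791]
0.0085 -0.02 [305.5285 290.0047]
0.0085 0.0 [302.9529 269.2997]
0.0085 0.014 [301.4649 257.3374]
```

View pics/c2.png

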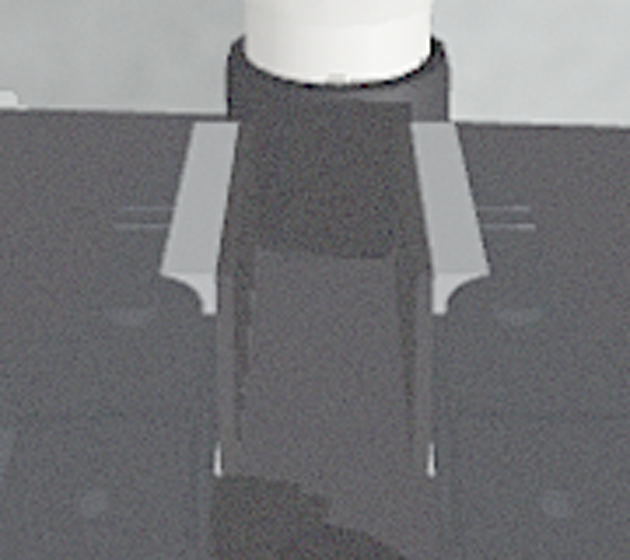

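The fingers appear to straddle the cap, yet the width went to exactly the commanded 17 mm with no force. I'll close further to see whether anything is between the pads.

Request:
move_arm:
  rows: [0,0,0,0,0,0,0,0,0,0,0,0,0,0,0,0]
  fingers: 0
  newtons: 20

```text
clock: 4.25
tcp_pos: [0.6798, 0.0476, 0.03]
orientation: [-0.347, 3.122, -0.0]
contact_force: [-0.4, 0.1, -1.0]
grip_width: 0.0001
gripper_force: 0.0
```

```bash
python3 -c "
from h import *
import cv2
o=r.get_obs();print(o['grip_width'],o['gripper_force'],o['contact_force'])
im=r.grab_frame('wrist')[180:400,150:430].astype(float);im=np.clip(255*(im/255)**.45,0,255).astype(np.uint8)
cv2.imwrite('pics/c3.png',cv2.resize(im,None,fx=2.6,fy=2.6,interpolation=cv2.INTER_CUBIC))"
```

```text
6.930505355580027e-05 0.0 [-0.3822  0.1418 -0.9918]
```

View pics/c3.png

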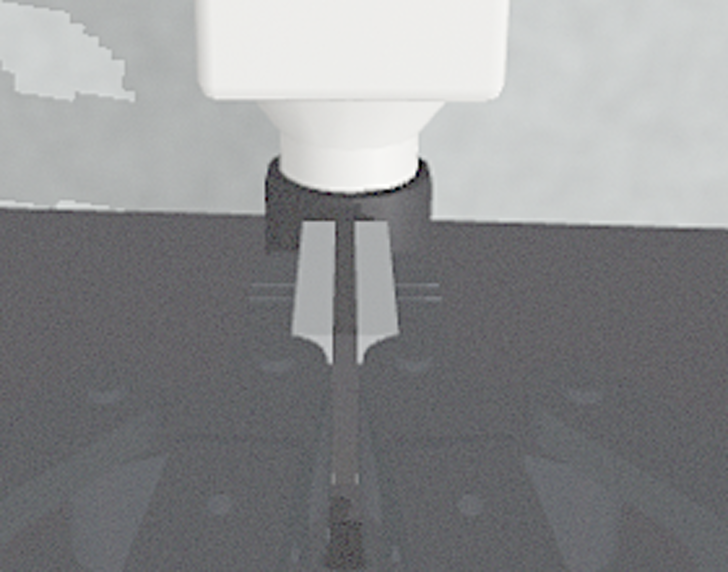

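```bash
python3 -c "
from h import *
for z in (.01,.016,.03,.046,.06): print(z,proj([.6798,.0476,z],P['scene']),plane('scene',292.3,226.5,z))
import cv2
a=r.grab_frame('scene')[170:250,250:340].astype(float);b=r.grab_frame('top')[180:260,230:320].astype(float)
im=np.hstack([a,b]);im=np.clip(255*(im/255)**.5,0,255).astype(np.uint8)
cv2.imwrite('pics/c4.png',cv2.resize(im,None,fx=4.4,fy=4.4,interpolation=cv2.INTER_CUBIC))"
```

```text
0.01 [291.6968 226.7676] [0.6798 0.0496]
0.016 [291.7381 225.6987] [0.6829 0.0478]
0.03 [291.8359 223.1683] [0.6902 0.0438]
0.046 [291.9502 220.2127] [0.6986 0.0392]
0.06 [292.0524 217.569 ] [0.706  0.0351]
```

View pics/c4.png

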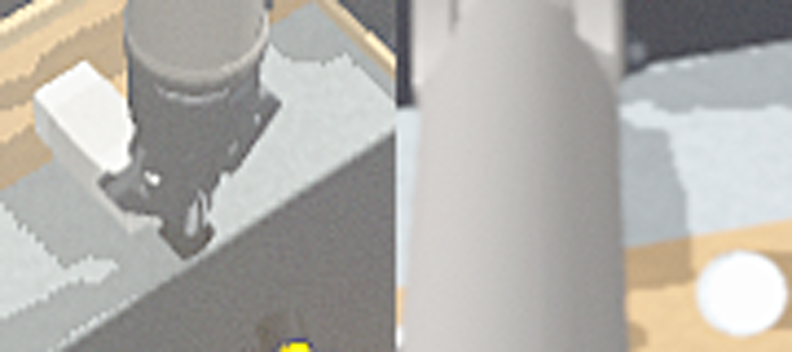

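The scene crop shows the cap as the dark blob at crop (190,245), with the pale pad rims ending above it at (195,225). That suggests the fingertips are above the cap, so I'll probe down gently.

Request:
move_arm:
  rows: [0,0,0.1,0,0,0,0.2,0,0,0,0.3,0,0,0,0.3,0]

```text
clock: 4.9
tcp_pos: [0.6816, 0.048, 0.0283]
orientation: [-0.347, 3.119, 0.0]
contact_force: [1.6, 0.3, 6.4]
grip_width: 0.0
gripper_force: 3.1
```

Contact at TCP z = 0.028, with the rims drawn over the cap top, means the shut tips sit on the cap, effectively about 18 mm behind the TCP. I'll rise, open and go down deeper in checked steps.

Request:
move_arm:
  rows: [0,0,-1.5,0,0,0,-3,0,0,0,-3,0,0,0,-3,0,0,0,-3,0,0,0,-3,0]
  fingers: 1

```text
clock: 5.65
tcp_pos: [0.6794, 0.0476, 0.0565]
orientation: [0.347, -3.121, 0.0]
contact_force: [0.8, 0.1, -0.4]
grip_width: 0.0852
gripper_force: 0.0
```

Request:
move_arm:
  rows: [-0.1,0.1,1.5,0,-0.1,0.1,3,0,-0.1,0.1,3.8,0,-0.1,0.1,4.3,0,-0.1,0.1,4.3,0]

```text
clock: 6.28
tcp_pos: [0.6803, 0.0488, 0.0136]
orientation: [0.347, -3.122, 0.0]
contact_force: [0.3, 0.5, -0.4]
grip_width: 0.0852
gripper_force: 0.0
```

Request:
move_arm:
  rows: [0,0,0.2,0,0,0,0.4,0,0,0,0.6,0,0,0,0.8,0,0,0,0.8,0]

```text
clock: 6.9
tcp_pos: [0.6804, 0.0488, 0.0058]
orientation: [0.347, -3.122, -0.0]
contact_force: [0.2, 0.6, -0.9]
grip_width: 0.0855
gripper_force: 0.0
```

Request:
move_arm:
  rows: [0,0,0.2,0,0,0,0.4,0,0,0,0.5,0,0,0,0.5,0]

```text
clock: 7.4
tcp_pos: [0.6805, 0.0488, 0.0009]
orientation: [0.347, -3.122, -0.0]
contact_force: [-0.0, -0.6, 0.4]
grip_width: 0.0855
gripper_force: 0.0
```

Request:
move_arm:
  rows: [0,0,0,0,0,0,0,0,0,0,0,0,0,0,0,0,0,0,0,0,0,0,0,0]
  fingers: 0.15
  newtons: 20

```text
clock: 8.15
tcp_pos: [0.6806, 0.0488, 0.0012]
orientation: [-0.347, 3.122, 0.0]
contact_force: [-0.8, 0.4, 2.1]
grip_width: 0.0293
gripper_force: 22.3
```

Gripped: 29.3 mm, 22 N on the cap. Next I'll tilt it along an arc about the base edge, 30° first.

Request:
move_arm:
  rows: [0.1,0,-0.6,0,0.25,0,-1.2,0,0.4,0,-1.8,0,0.6,0,-2.4,0,1.1,0,-3.5,0,1.6,0,-4.6,0,2.3,0,-5.6,0,3,0,-6.6,0,3,0,-6.6,0]

```text
clock: 9.28
tcp_pos: [0.6513, 0.042, 0.0682]
orientation: [-0.347, 3.121, 0.0]
contact_force: [-0.2, -0.2, -3.7]
grip_width: 0.0293
gripper_force: 22.7
```

```bash
python3 -c "
from h import *
import cv2
print(r.get_obs()['moment'])
p=r.camera_params('wrist');print(p['world_from_camera'][:3,3])
im=r.grab_frame('wrist');s=r.grab_frame('scene')[140:270,190:350];s=cv2.resize(s,None,fx=2.6,fy=2.6,interpolation=cv2.INTER_CUBIC)
c=np.zeros((420,800,3),np.uint8);c[:,:380]=im[:,90:470];c[:338,384:]=s;cv2.imwrite('pics/c5.png',c)"
```

```text
[ 0.0289 -0.249   0.0247]
[0.5787 0.0246 0.226 ]
```

View pics/c5.png

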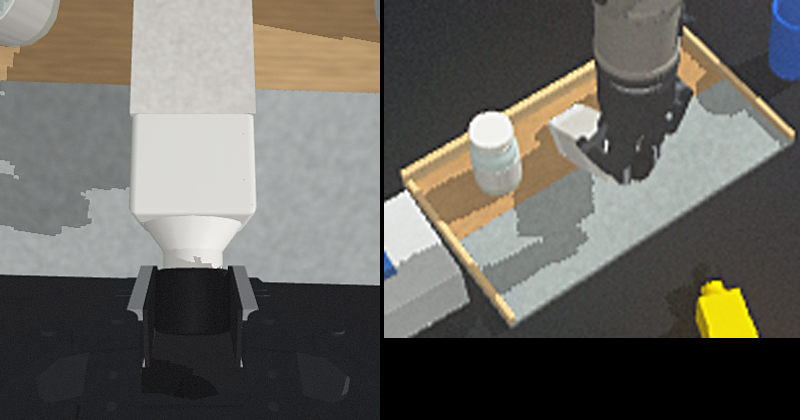

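The picture shows the bottle lifted almost level. Pad friction holds it (moment 0.25 N·m, about 3.5 N), so it doesn't swing. I'll put it back and re-grip only the cap's end with the pads' lower corner, so the contact patch is small and the bottle can swing down.

Request:
move_arm:
  rows: [-1,0,1,0,-2,0,2,0,-3,0,3,0,-3,0,4,0,-3,0,5,0,-3,0,5.8,0,-3,0,6.4,0,-3,0,6.6,0,-3,0,6.6,0]

```text
clock: 10.5
tcp_pos: [0.6805, 0.0488, 0.0018]
orientation: [0.347, -3.122, -0.0]
contact_force: [-1.9, 1.2, 6.6]
grip_width: 0.0293
gripper_force: 22.6
```

Request:
move_arm:
  rows: [0,0,0,0,0,0,0,0,0,0,0,0,0,0,0,0,-0.9,0,-0.4,0,-1.7,0,-0.4,0,-1.7,0,-0.4,0]
  fingers: 0.7

```text
clock: 11.38
tcp_pos: [0.6982, 0.053, 0.0051]
orientation: [-0.348, 3.121, 0.0]
contact_force: [-1.1, -0.2, -0.1]
grip_width: 0.0599
gripper_force: 0.0
```

```bash
cat > seg.py <<'E'
from h import *
import cv2
# white-ish blob in the wrist view around the bottle: bounding box of label/body
im=r.grab_frame('wrist'); p=r.camera_params('wrist')
m=((im.min(2)>165)).astype(np.uint8); m[:, :60]=0
n,l,st,c=cv2.connectedComponentsWithStats(m)
for i in np.argsort(-st[1:,4])[:3]+1: print(st[i],c[i].round(0))
# width of body rows
for v in range(10,260,25):
    w=np.where(m[v,200:380])[0]
    print(v,(w.min()+200,w.max()+200,len(w)) if len(w) else None)
print(r.get_obs()['tcp_pos'])
E
python3 seg.py
```

```text
[  194     0   177   231 31729] [283.  98.]
[374  72  14  15  84] [380.  78.]
[447 115   8   9  40] [451. 120.]
10 (np.int64(200), np.int64(369), 170)
35 (np.int64(200), np.int64(368), 169)
60 (np.int64(204), np.int64(363), 160)
85 (np.int64(206), np.int64(377), 157)
110 (np.int64(207), np.int64(360), 154)
135 (np.int64(208), np.int64(358), 151)
160 (np.int64(210), np.int64(357), 148)
185 (np.int64(258), np.int64(329), 72)
210 (np.int64(262), np.int64(314), 53)
235 None
[0.6975 0.0527 0.0049]
```

Request:
move_arm:
  rows: [0,0,0,0,0,0,0,0,0,0,0,0,0,0,0,0,0,0,0,0]
  fingers: 0.15
  newtons: 20

```text
clock: 12.05
tcp_pos: [0.6969, 0.0524, 0.005]
orientation: [0.347, -3.122, 0.0]
contact_force: [-1.7, 0.2, 1.7]
grip_width: 0.0284
gripper_force: 19.6
```

Request:
move_arm:
  rows: [0.1,0,-0.6,0,0.25,0,-1.3,0,0.4,0,-1.9,0,0.6,0,-2.5,0,1.1,0,-3.7,0,1.7,0,-4.9,0,1.7,0,-4.9,0]

```text
clock: 12.92
tcp_pos: [0.681, 0.0486, 0.0556]
orientation: [-0.347, 3.12, 0.0]
contact_force: [1.1, 0.4, -1.1]
grip_width: 0.0283
gripper_force: 21.0
```

```bash
python3 seg.py; python3 -c "
from h import *
o=r.get_obs();print(o['moment'],o['contact_force'])"
```

```text
[  216     0   135   221 24980] [284.  97.]
[349 113  13  12  99] [355. 118.]
[516 136  15  15  94] [524. 142.]
10 (np.int64(217), np.int64(348), 132)
35 (np.int64(216), np.int64(371), 137)
60 (np.int64(221), np.int64(372), 135)
85 (np.int64(220), np.int64(347), 128)
110 (np.int64(220), np.int64(347), 128)
135 (np.int64(220), np.int64(348), 129)
160 (np.int64(206), np.int64(360), 132)
185 (np.int64(207), np.int64(379), 78)
210 (np.int64(265), np.int64(312), 48)
235 None
[0.6811 0.0488 0.055 ]
[-0.0027 -0.2364  0.0296] [ 0.8747  0.2621 -1.4295]
```

The bottle is pivoting: only about 1.2 N is carried and the body looks narrower, so it's farther from the camera. I'll continue the arc.

Request:
move_arm:
  rows: [0.7,0,-1.1,0,1.4,0,-2.1,0,2.3,0,-3.1,0,3.2,0,-4,0,4.2,0,-4.8,0,5.3,0,-5.5,0,5.3,0,-5.5,0]

```text
clock: 13.85
tcp_pos: [0.6286, 0.037, 0.1099]
orientation: [-0.347, 3.121, 0.0]
contact_force: [1.1, 0.5, -0.1]
grip_width: 0.0283
gripper_force: 24.0
```

```bash
python3 seg.py; python3 -c "
from h import *
o=r.get_obs();print(o['moment'],o['contact_force'])"
```

```text
[  230    17   123   205 18029] [285. 117.]
[  60    0  112   94 7539] [109.  41.]
[535  62  25  24 291] [550.  76.]
10 None
35 (np.int64(240), np.int64(321), 81)
60 (np.int64(237), np.int64(329), 93)
85 (np.int64(234), np.int64(331), 98)
110 (np.int64(236), np.int64(332), 97)
135 (np.int64(233), np.int64(379), 122)
160 (np.int64(203), np.int64(340), 122)
185 (np.int64(210), np.int64(361), 103)
210 (np.int64(219), np.int64(328), 61)
235 (np.int64(234), np.int64(334), 5)
[0.6291 0.0372 0.1096]
[ 0.0719 -0.3301 -0.0094] [ 2.0835 -0.2671 -0.3307]
```

Request:
move_arm:
  rows: [1.1,0,-0.7,0,2.3,0,-1.2,0,3.6,0,-1.6,0,4.8,0,-1.9,0,6.1,0,-2.1,0,7.4,0,-2.2,0,7.4,0,-2.2,0]

```text
clock: 14.78
tcp_pos: [0.5557, 0.0205, 0.1318]
orientation: [-0.347, 3.122, 0.0]
contact_force: [1.7, 0.8, 5.9]
grip_width: 0.0283
gripper_force: 30.9
```

```bash
python3 seg.py; python3 -c "
from h import *
o=r.get_obs();print(o['moment'],o['contact_force'])"
```

```text
[   60   130   447   222 47318] [246. 246.]
[ 121   75  439   25 4526] [362.  87.]
[ 245  295   76   52 2788] [283. 326.]
10 None
35 None
60 None
85 (np.int64(201), np.int64(379), 171)
110 None
135 None
160 (np.int64(241), np.int64(324), 82)
185 (np.int64(240), np.int64(329), 90)
210 (np.int64(237), np.int64(329), 93)
235 (np.int64(200), np.int64(379), 114)
[0.556  0.0206 0.1317]
[ 0.0484 -0.277  -0.0044] [ 1.2377 -0.5026  6.8171]
```

```bash
cat > tilt.py <<'E'
from h import *
import cv2
im=r.grab_frame('wrist'); p=r.camera_params('wrist'); g=im.min(2).astype(int); s=im.max(2).astype(int)-g
print("col gray/sat",[(v,int(g[v,275:292].mean()),int(s[v,275:292].mean())) for v in range(60,420,8)])
for v in range(130,330,12):
    w=np.where((g[v]>130)&(s[v]<25))[0]; k=np.split(w,np.where(np.diff(w)>2)[0]+1); k=[a for a in k if len(a) and a[0]<=283<=a[-1]]
    print(v,(k[0][0],k[0][-1],k[0][-1]-k[0][0]+1) if k else None)
print(p['world_from_camera'][:3,3]); print(r.get_obs()['tcp_pos'])
E
python3 tilt.py
```

```text
col gray/sat [(60, 38, 2), (68, 39, 3), (76, 46, 18), (84, 170, 63), (92, 102, 49), (100, 125, 77), (108, 128, 77), (116, 125, 77), (124, 126, 77), (132, 163, 5), (140, 150, 6), (148, 150, 6), (156, 151, 7), (164, 168, 4), (172, 169, 4), (180, 168, 4), (188, 221, 4), (196, 214, 5), (204, 212, 4), (212, 211, 5), (220, 182, 5), (228, 27, 2), (236, 27, 2), (244, 27, 2), (252, 29, 3), (260, 29, 2), (268, 30, 2), (276, 30, 2), (284, 28, 3), (292, 28, 2), (300, 29, 3), (308, 27, 2), (316, 178, 5), (324, 178, 5), (332, 177, 5), (340, 172, 5), (348, 34, 3), (356, 39, 3), (364, 38, 3), (372, 39, 2), (380, 38, 3), (388, 39, 2), (396, 37, 3), (404, 36, 3), (412, 36, 4)]
130 (np.int64(252), np.int64(313), np.int64(62))
142 (np.int64(246), np.int64(319), np.int64(74))
154 (np.int64(243), np.int64(322), np.int64(80))
166 (np.int64(241), np.int64(324), np.int64(84))
178 (np.int64(238), np.int64(327), np.int64(90))
190 (np.int64(235), np.int64(330), np.int64(96))
202 (np.int64(236), np.int64(330), np.int64(95))
214 (np.int64(237), np.int64(329), np.int64(93))
226 None
238 None
250 None
262 None
274 None
286 None
298 None
310 None
322 (np.int64(248), np.int64(317), np.int64(70))
[0.4837 0.0033 0.2896]
[0.5563 0.0207 0.1317]
```

Base edge at row 127 and shoulder edge at row 187 give a tilt of about 10° from vertical, as planned. Finishing the arc.

Request:
move_arm:
  rows: [0.7,0,0,0,1.3,0,0.05,0,2,0,0.1,0,2.6,0,0.2,0,2.6,0,0.2,0]

```text
clock: 15.5
tcp_pos: [0.5306, 0.0149, 0.1299]
orientation: [-0.347, 3.122, 0.0]
contact_force: [-0.3, -0.1, 9.4]
grip_width: 0.0283
gripper_force: 33.0
```

```bash
python3 tilt.py;python3 -c "
from h import *
o=r.get_obs();print(o['moment'],o['contact_force'])"
```

```text
col gray/sat [(60, 40, 3), (68, 41, 4), (76, 42, 2), (84, 42, 3), (92, 40, 2), (100, 42, 2), (108, 41, 3), (116, 102, 52), (124, 176, 63), (132, 128, 70), (140, 128, 77), (148, 133, 77), (156, 131, 78), (164, 162, 3), (172, 144, 7), (180, 145, 6), (188, 160, 4), (196, 160, 5), (204, 236, 5), (212, 207, 5), (220, 206, 5), (228, 204, 5), (236, 27, 2), (244, 27, 2), (252, 49, 2), (260, 30, 3), (268, 31, 3), (276, 31, 2), (284, 30, 2), (292, 31, 2), (300, 31, 2), (308, 31, 2), (316, 168, 5), (324, 186, 5), (332, 182, 5), (340, 183, 5), (348, 182, 5), (356, 182, 5), (364, 179, 5), (372, 97, 3), (380, 39, 3), (388, 40, 2), (396, 40, 3), (404, 39, 3), (412, 39, 3)]
130 None
142 None
154 None
166 (np.int64(250), np.int64(315), np.int64(66))
178 (np.int64(244), np.int64(321), np.int64(78))
190 (np.int64(242), np.int64(323), np.int64(82))
202 (np.int64(237), np.int64(328), np.int64(92))
214 (np.int64(237), np.int64(329), np.int64(93))
226 (np.int64(237), np.int64(328), np.int64(92))
238 None
250 None
262 None
274 None
286 None
298 None
310 None
322 (np.int64(248), np.int64(317), np.int64(70))
[ 0.4583 -0.0025  0.2878]
[0.5308 0.0149 0.1299]
[-0.0301 -0.0551 -0.0422] [-0.5241 -0.5147  9.1487]
```

The bottle is nearly flat on its base: about 2° of tilt and the moment is almost gone. Its base is near tray (-3,-15) mm, so I'll lift it slightly, shift it to the gap's middle and lower it gently.

Request:
move_arm:
  rows: [0,0,-0.5,0,0,0,-1,0,-0.2,0.5,-1,1,-0.4,0.9,-1,2,-0.55,1.3,-1,2,-0.55,1.3,-1,2]

```text
clock: 16.3
tcp_pos: [0.5337, 0.0298, 0.1388]
orientation: [0.294, -3.127, -0.0]
contact_force: [0.7, -0.8, -2.8]
grip_width: 0.0285
gripper_force: 31.9
```

```bash
python3 tilt.py | grep -v col;python3 -c "
from h import *
o=r.get_obs();print(o['moment'],o['contact_force'])"
```

```text
130 None
142 None
154 (np.int64(253), np.int64(313), np.int64(61))
166 (np.int64(246), np.int64(320), np.int64(75))
178 (np.int64(242), np.int64(323), np.int64(82))
190 (np.int64(239), np.int64(326), np.int64(88))
202 (np.int64(236), np.int64(329), np.int64(94))
214 (np.int64(237), np.int64(329), np.int64(93))
226 (np.int64(237), np.int64(328), np.int64(92))
238 None
250 None
262 None
274 None
286 None
298 None
310 None
322 (np.int64(248), np.int64(317), np.int64(70))
[0.4608 0.0144 0.2968]
[0.5337 0.0293 0.1388]
[-0.0095 -0.007  -0.0218] [-0.7219 -0.4842 -1.908 ]
```

Request:
move_arm:
  rows: [0,0,0.3,0,0,0,0.6,0,0,0,0.8,0,0.1,0,0.95,0,0.3,0,1.05,0,0.3,0,1.05,0]

```text
clock: 17.1
tcp_pos: [0.533, 0.0288, 0.1306]
orientation: [-0.292, 3.123, 0.001]
contact_force: [-0.4, -0.3, 10.9]
grip_width: 0.0285
gripper_force: 33.2
```

```bash
python3 tilt.py | grep -v col|head -8;python3 -c "
from h import *
o=r.get_obs();print(o['moment'],o['contact_force'])"
```

```text
130 None
142 None
154 (np.int64(253), np.int64(313), np.int64(61))
166 (np.int64(246), np.int64(320), np.int64(75))
178 (np.int64(242), np.int64(323), np.int64(82))
190 (np.int64(239), np.int64(326), np.int64(88))
202 (np.int64(236), np.int64(329), np.int64(94))
214 (np.int64(237), np.int64(329), np.int64(93))
[0.0076 0.3118 0.0191] [-1.5975 -0.086  11.2709]
```

Request:
move_arm:
  rows: [0.3,0,0.05,0,0.6,0,0.1,0,0.9,0,0.1,0,1.1,0,0.1,0,1.1,0,0.1,0]

```text
clock: 17.77
tcp_pos: [0.5223, 0.0269, 0.1295]
orientation: [-0.292, 3.123, 0.001]
contact_force: [-0.3, -0.4, 9.8]
grip_width: 0.0284
gripper_force: 33.1
```

```bash
python3 tilt.py | grep -v col|head -8;python3 -c "
from h import *
o=r.get_obs();print(o['moment'],o['contact_force'])"
```

```text
130 None
142 None
154 None
166 (np.int64(254), np.int64(312), np.int64(59))
178 (np.int64(245), np.int64(320), np.int64(76))
190 (np.int64(243), np.int64(322), np.int64(80))
202 (np.int64(237), np.int64(328), np.int64(92))
214 (np.int64(237), np.int64(329), np.int64(93))
[ 0.1387 -0.0356  0.0116] [-1.1726  0.1124  9.4657]
```

Tilt is now under 1°. I'll release and rise, then measure.

Request:
move_arm:
  rows: [0,0,-0.1,0,0,0,-0.1,0,0,0,-0.1,0,0,0,-0.1,0,0,0,-1.5,0,0,0,-3.5,0,0,0,-6,0,0,0,-6,0,0,0,-6,0]
  fingers: 0.75

```text
clock: 18.95
tcp_pos: [0.5198, 0.0265, 0.1875]
orientation: [0.293, -3.128, -0.0]
contact_force: [-0.1, 0.4, 0.1]
grip_width: 0.0639
gripper_force: 0.0
```

```bash
python3 tilt.py;python3 -c "
from h import *
import cv2
p=r.camera_params('wrist');print(p['world_from_camera'])
im=r.grab_frame('wrist');cv2.imwrite('pics/w9.png',im)
g=im.max(2)
for v in range(225,420,10):
  w=np.where(g[v,180:390]<40)[0]+180;print(v,(w.min(),w.max(),len(w)) if len(w) else None)"
```

```text
col gray/sat [(60, 40, 2), (68, 39, 3), (76, 39, 3), (84, 40, 3), (92, 39, 3), (100, 40, 3), (108, 40, 2), (116, 40, 3), (124, 104, 55), (132, 173, 63), (140, 128, 78), (148, 128, 77), (156, 87, 67), (164, 141, 6), (172, 157, 4), (180, 164, 4), (188, 206, 5), (196, 204, 4), (204, 20, 2), (212, 29, 2), (220, 43, 4), (228, 43, 2), (236, 41, 3), (244, 40, 4), (252, 40, 3), (260, 34, 2), (268, 181, 5), (276, 183, 5), (284, 184, 5), (292, 185, 5), (300, 182, 5), (308, 179, 4), (316, 181, 5), (324, 183, 5), (332, 179, 4), (340, 193, 6), (348, 40, 3), (356, 40, 3), (364, 40, 2), (372, 40, 2), (380, 39, 3), (388, 39, 2), (396, 37, 3), (404, 37, 3), (412, 38, 3)]
130 None
142 None
154 None
166 (np.int64(253), np.int64(312), np.int64(60))
178 (np.int64(250), np.int64(315), np.int64(66))
190 (np.int64(248), np.int64(318), np.int64(71))
202 None
214 None
226 None
238 None
250 None
262 (np.int64(90), np.int64(426), np.int64(337))
274 (np.int64(203), np.int64(361), np.int64(159))
286 (np.int64(205), np.int64(360), np.int64(156))
298 (np.int64(206), np.int64(359), np.int64(154))
310 (np.int64(206),
[... 314 characters left out ...]
int64(257), np.int64(308), 3)
245 (np.int64(258), np.int64(259), 2)
255 (np.int64(265), np.int64(299), 5)
265 None
275 (np.int64(196), np.int64(368), 13)
285 (np.int64(191), np.int64(373), 23)
295 (np.int64(186), np.int64(378), 34)
305 (np.int64(181), np.int64(383), 48)
315 (np.int64(180), np.int64(389), 51)
325 (np.int64(180), np.int64(386), 46)
335 (np.int64(180), np.int64(385), 36)
345 (np.int64(181), np.int64(384), 46)
355 (np.int64(182), np.int64(383), 35)
365 (np.int64(186), np.int64(382), 28)
375 (np.int64(192), np.int64(383), 23)
385 (np.int64(180), np.int64(389), 23)
395 (np.int64(188), np.int64(388), 43)
405 (np.int64(183), np.int64(387), 106)
415 (np.int64(182), np.int64(385), 34)
```

```bash
python3 -c "
from h import *
import cv2
s=np.array([.5205,.0264]);c,S=np.cos(.1855),np.sin(.1855);A=np.array([[c,S],[-S,c]])
T=lambda w:(A@(np.array(w)-s)*1e3).round(1)
p=r.camera_params('wrist')
print('cap top',T(plane('',282.5,239,.158,p)),plane('',282.5,239,.158,p))
print('base edge',T(plane('',282.5,161,.009,p)),'shoulder edge',T(plane('',282.5,184,.116,p)))
q=lambda n,u,v,z:T(plane(n,*full(n,u,v),z))
print('round body',[q('top',228,407,z) for z in(.07,.09,.1)])
w=plane('scene',*full('scene',447,178),.008);cam=P['scene']['world_from_camera'][:2,3];d=(w-cam)/np.linalg.norm(w-cam);print('round scene base',T(w+.024*d))
w=plane('scene',*full('scene',197,338),.008);d=(w-cam)/np.linalg.norm(w-cam);print('jar scene base',T(w+.027*d))
im=cv2.imread('pics/w9.png')
g=im.min(2).astype(int);sat=im.max(2).astype(int)-g
a=plane
# dark cap rows at centre
print([ (v,int(g[v,265:300].mean())) for v in range(198,270,3)])
go(.5195,.0265,.187)
"
```

```text
cap top [-5.4 -0.8] [0.5154 0.0246]
base edge [-25.3  -0.7] shoulder edge [-26.7  -0.8]
round body [array([ -0.9, 103. ]), array([ -0.5, 100.5]), array([-0.3, 99.3])]
round scene base [ -2.5 105.7]
jar scene base [  -1.1 -110.1]
[(198, 200), (201, 202), (204, 109), (207, 58), (210, 25), (213, 28), (216, 39), (219, 43), (222, 42), (225, 42), (228, 42), (231, 41), (234, 42), (237, 39), (240, 40), (243, 40), (246, 40), (249, 40), (252, 39), (255, 38), (258, 63), (261, 104), (264, 182), (267, 182)]
shift cm [-0.01  0.   -0.02] twist 0
```

The bottle stands upright: base edge and shoulder edge agree within 1.4 mm. It's at about tray (-4,-1) mm, and the neighbours are at about x = -1 to 5 mm, y = +102 and -106 mm, so it is in line and mid-gap. I'll retreat upward and check that the neighbours haven't moved.

Request:
move_arm:
  rows: [0,0,-3,0,0,0,-7,0,0,0,-11,0,0,0,-14,0,0,0,-14,0,0,0,-14,0]

```text
clock: 19.8
tcp_pos: [0.5193, 0.0264, 0.3261]
orientation: [0.293, -3.126, 0.0]
contact_force: [-0.7, 0.9, 0.0]
grip_width: 0.0642
gripper_force: 0.0
```

```bash
python3 -c "
from h import *
import cv2
a=cv2.imread('pics/scene0.png').astype(int);b=r.grab_frame('scene').astype(int)
d=np.abs(a-b).max(2)
for n,(x0,x1,y0,y1) in dict(jar=(222,243,183,216),round=(281,299,152,180),tumbler=(337,363,134,170),yellow=(308,340,248,298),carton=(122,220,215,298)).items(): print(n,d[y0:y1,x0:x1].mean().round(1),(d[y0:y1,x0:x1]>60).mean().round(3))
p=r.camera_params('wrist');im=r.grab_frame('wrist');g=im.min(2).astype(int)
print([(v,int(g[v,277:288].mean())) for v in range(100,270,4)])
print(proj([.5160,.0250,.158],p),proj([.5160,.0250,.008],p))
print(r.get_obs()['tcp_pos'],r.get_obs()['clock'])
"
```

```text
jar 5.0 0.022
round 3.2 0.0
tumbler 4.1 0.0
yellow 3.5 0.0
carton 3.4 0.001
[(100, 38), (104, 37), (108, 37), (112, 36), (116, 36), (120, 141), (124, 167), (128, 130), (132, 127), (136, 123), (140, 125), (144, 147), (148, 136), (152, 149), (156, 227), (160, 196), (164, 198), (168, 16), (172, 44), (176, 42), (180, 42), (184, 41), (188, 40), (192, 40), (196, 38), (200, 47), (204, 178), (208, 176), (212, 179), (216, 177), (220, 174), (224, 176), (228, 176), (232, 176), (236, 178), (240, 176), (244, 179), (248, 175), (252, 176), (256, 172), (260, 176), (264, 174), (268, 177)]
[282.6634 185.9944] [282.5403 161.2998]
[0.5192 0.0264 0.3259] 19.9
```

The neighbours and bystanders haven't moved (the small jar difference is shadow). The cap is at the expected pixel, so the bottle is standing and the arm is clear.

```bash
python3 -c "
from bench import r
print(r.hand_in())"
```

```text
the job is handed in; nothing more can be done
None
```

The dye bottle is standing upright on its base in the lane, about mid-gap and within roughly 5 mm of in line with the round bottle and the jar; nothing else moved, and I handed the job in at about 20 s of the 48 s allowed (no verdict was returned).

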